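Close the tea tin with its nested lids, then hold up the outer cover alone

TASK

The open tea tin's two lids stand nested on the white tray, the outer cover resting on the inner lid whose knob sticks up through the cover's collar. Carry both together by that knob, lower them gently (no dropping) onto the tin until the inner lid is fully seated, and let go of the knob; then lift the outer cover alone by its collar, without disturbing the inner lid, and finish still holding the cover level and still in the gripper, its lower edge clear above the top of the knob, so I can see that the inner lid sits level. Leave the tin standing where it is and do not disturb the teapot, canister or glasses.

Things in the scene. Friction and masses are not known exactly. Their poses are not given: they have to be found in the camera images.
- tin: Open round aluminium tea tin, no lid on it, standing loose on the table: 76 mm outside diameter, 90 mm tall, wall 3 mm (mouth 70 mm across), about 0.5 kg. Origin at the centre of its underside, z up.
- tin_rim (a point): Centre of the tin's open mouth, level with its rim, 90 mm above the table.
- tray: White plastic tray fixed to the table, 200 x 240 mm (own x, y), rim 14 mm high, floor 5 mm thick; the nested lids stand on it. Origin at the centre of its underside. The tin may be on either side of the robot, the tray on the other.
- inner_lid: Inner lid, steel, loose, 0.14 kg. From below: bevelled plug 64 mm in diameter, 14 mm high, entering the tin's mouth with 3 mm play; flange 76 mm in diameter, 4 mm thick, that rests on the tin's rim; central upright cylindrical knob 18 mm in diameter, 48 mm tall. Origin: centre of the plug's underside, z up the knob; fully seated it lies 14 mm below the tin's rim.
- knob_top (a point): Centre of the top of the inner lid's knob, 66 mm above the inner lid's origin. Before work the knob stands 25 mm proud of the cover's collar.
- cover: Outer cover, aluminium, loose, 0.12 kg, carried by the inner lid's flange: plate 88 mm in diameter, 3 mm thick; skirt hanging 10 mm below its underside (82 mm inside, 3 mm play round flange and tin); central upright collar (tube) 42 mm outside, 30 mm inside, 20 mm tall, knob sticking up through it with 6 mm play. Origin: centre of the plate's underside, 18 mm above the inner lid's origin while nested.
- collar_top (a point): Centre of the top of the cover's collar, 23 mm above the cover's origin and 20 mm above the plate's upper face.
- teapot: Steel teapot, 124 mm in diameter, 132 mm tall, spout to its own +y and handle to -y reaching 100 mm from its axis; leave alone. Origin at the centre of its underside.
- canister: Closed white ceramic canister, 100 mm in diameter, 123 mm tall; leave alone. Origin at the centre of its underside.
- glass1: Red drinking glass, 68 mm in diameter, 90 mm tall; leave alone. Origin at the centre of its underside.
- glass2: The other red drinking glass, the same size; leave alone. Origin at the centre of its underside.
- spoon_stand: Wooden stand, 60 x 110 x 40 mm (own x, y, z), fixed to the table, with three upright steel spoons reaching 130 mm high. Origin at the centre of its underside.

How it is judged (in metres and radians):
On the way, in this order (a step that is already met when the one before it is completed fails the run):
1. both lids carried up together off the tray (height (world z) of inner_lid above 0.04 m and z of collar_top in the frame of inner_lid below 0.047 m), for 0.2 s.
2. inner lid fully seated in the tin with the cover still on it, knob let go (horizontal distance between inner_lid and tin_rim below 0.006 m and z of inner_lid in the frame of tin_rim below -0.01 m and angle between the z axis of inner_lid and the z axis of tin, either way round below 0.07 rad and z of collar_top in the frame of inner_lid below 0.047 m and contact force between the fingers and inner_lid below 0.1 N), for 0.2 s.
At the end, for the whole second after the job is handed in: Inner lid seated in the standing tin (6 mm of centre, at most 4 mm short of home, 4 degrees of level), untouched by gripper and cover; the gripper holds the cover still and level within 20 degrees, collar top 175 mm or more above the table (skirt clear of the knob), resting on nothing (horizontal distance between inner_lid and tin_rim below 0.006 m and z of inner_lid in the frame of tin_rim below -0.01 m and angle between the z axis of inner_lid and the z axis of tin, either way round below 0.07 rad and angle between tin's own z axis and vertical below 0.05 rad and height (world z) of tin below 0.005 m and height (world z) of collar_top above 0.175 m and contact force between the fingers and cover above 1 N and contact force between the fingers and inner_lid below 0.1 N and contact force between cover and inner_lid below 0.05 N and contact force between cover and tin below 0.05 N and contact force between cover and teapot below 0.05 N and contact force between cover and canister below 0.05 N and contact force between cover and glass1 below 0.05 N and contact force between cover and glass2 below 0.05 N and contact force between cover and spoon_stand below 0.05 N and linear speed of cover below 0.03 m/s and angle between cover's own z axis and vertical below 0.35 rad and linear speed of inner_lid below 0.02 m/s); the arm keeps its last pose, push and grip.
It fails at once if the cover comes off the inner lid while the inner lid is not seated in the tin (lids carried apart, or the inner lid pulled up with the cover) (not (z of collar_top in the frame of inner_lid below 0.047 m) and not (horizontal distance between inner_lid and tin_rim below 0.006 m and z of inner_lid in the frame of tin_rim below -0.01 m and angle between the z axis of inner_lid and the z axis of tin, either way round below 0.07 rad)).
It fails at once if the lids are dropped onto the tin (horizontal distance between inner_lid and tin_rim below 0.03 m and z of inner_lid in the frame of tin_rim below 0.03 m and linear speed of inner_lid above 0.3 m/s).
It fails at once if the tin is pushed away or tipped (distance of tin from where it was at the start of the episode above 0.03 m or angle between tin's own z axis and vertical above 0.2 rad).
It fails at once if the teapot, canister or a glass is shifted or tipped (distance of any of teapot, canister, glass1, glass2 from where it was at the start of the episode above 0.02 m or angle between any of teapot, canister, glass1, glass2's own z axis and vertical above 0.2 rad).
It also fails if it takes over 51 s, if anything falls off the work surface, if the arm or the gripper's body presses on something with over 40 N, if the wrist force passes 120 N, or if a joint passes its speed limit or range.

ROBOT

A 6-joint arm with a two-finger parallel gripper is mounted at the origin on the work surface. World frame = base frame: x ahead of the robot, y to its left, z up, the work surface at z = 0. Lengths are in mm, angles in degrees, forces in N, time in s.
With the tool pointing down it reaches from about 350 to 850 mm from the base axis. Payload 8.1 kg.
Tool frame: the origin (TCP) lies midway between the tips of the shut fingers; the grasp point (between the pads) lies 19 mm behind it; y points along the fingers, x is the direction in which the jaws open and shut, and the axes are right-handed (so a half turn about y gives the same grasp; the last joint's range is limited). The gripper opens to 85 mm and grips with 20 to 120 N. Pads are 22 mm wide; open, the fingers measure 114 mm over their backs; the gripper's body (76 mm by 85 mm) begins 54 mm behind the grasp point. The pads swing forward as they close: fully open they stand 13 mm farther back than shut.
Start: joints at [-80.18, 7.471, 85.268, -0, 87.261, -4.893], TCP at [152.412, -580.324, 231.292] pointing down, gripper open.
Joint ranges: [-169.43, 169.43], [-51.17, 129.36], [1.28, 143.12], [-76.62, 256.62], [0, 156.53], [-152.29, 152.29]. Speed limits (degrees/s): [136.94, 136.94, 159.86, 180, 180, 180].

INTERFACE

Orientations are given as [roll, pitch, yaw] about the fixed x, y, z axes, in that order (R = Rz(yaw) Ry(pitch) Rx(roll)).
In Python, from bench import r gives the robot as it stands.
- The arm moves only by the tool move_arm, never from a script. Its arguments are lists of equal length, an entry for each row: "linear": the shift along the tool's x, y, z normalised to -1 to 1, where 1 is 300 mm, a list of three; "twist": the turn, a rotation vector about the tool's x, y, z normalised to -1 to 1, where 1 is pi/2 rad, a list of three; "hand": the opening, from -1 (shut) to 1 (fully open). A call has 1 to 12 rows; each row is the pose to reach, as a shift and turn from the pose measured when the call began, along the tool's axes at that moment; what a row does not reach only later rows make up. A row lasts 1/12 s, in which the tool goes at most 41.7 mm and 7.16 degrees, less where a joint would pass 70% of its speed; a pose out of reach is approached as far as the arm can. A call with a number of a shift or a turn outside -1 to 1 is refused whole. A call with a gripper value outside its range is refused whole. The fingers move at their own pace and stop on an object; "force" is the grip in N (left out, the last holds). Time passes only in rows, so rows that repeat a pose let the fingers close. It gives the time, the measured TCP pose, the force and the opening at its end, in the units of the state.
- r.sense(): the state, without advancing time (a new reading comes with each control period).
- r.snapshot(name): name is "side" or "top"; returns a dict with "frame" (420x560x3 uint8, red, green, blue), "range_z" (420x560 float32, mm along the optical axis (not along the pixel's ray), 0 where there is no reading), "intrinsics" (3x3 intrinsics, pixels), "dist_coeffs" ([k1, k2, p1, p2, k3] as OpenCV has them; the pictures are not rectified), "R" (3x3) and "t" (3): a world point X has camera coordinates R X + t. Camera axes: x right, y down, z forward; pixel columns grow to the right and rows downward; lengths in mm; the calibration is good to about 2 mm. A picture is of the moment at which its call begins.
- r.hand_in(): hands the job in, once; it reports no verdict.
The state is a dict: "time": time; "joint_pos": joint angles; "qd": joint speeds; "joint_efforts": joint torques, N m; "tool_pos": TCP position; "tcp_rot": TCP orientation; "ft_force": force on the tool from outside, world axes, zero at the start; "wrist_torque": the same for the moment, N m; "finger_gap": finger opening in mm.
Only numpy, scipy, OpenCV 4.12 (cv2) and the standard library are available. Lean on these libraries where they do the work, as an engineer would, in place of code of your own. Each camera call takes 0.05 s, during which the arm holds its last target. There are 200 camera calls.

## Working session

There is one attempt and no reset: what is moved stays moved. The work goes in short steps, Python scripts to look and compute and a tool call to move; the robot and the scene stay as the last step left them, time stands still between calls to the robot, and variables do not carry over. Pictures are saved under pics/ and viewed, on a budget of 10 in all, crops included, one or two more only if the job needs it, and the job is handed in when it is done.

Besides the shell and the picture viewer there is one more tool, called after ">>>" in YAML: its name, and indented under it one key for each argument. move_arm: Moves the arm, as the interface text tells. Scaled input: -1 to 1 covers 300 mm each way for a shift and pi/2 rad each way for a turn. Its arguments: {"type":"object","properties":{"linear":{"type":"array","items":{"type":"array","items":{"type":"number","minimum":-1,"maximum":1}}},"twist":{"type":"array","items":{"type":"array","items":{"type":"number","minimum":-1,"maximum":1}}},"hand":{"type":"array","items":{"type":"number"}},"force":{"type":"number"}},"required":["linear","twist","hand"]}

```bash
mkdir -p pics; ls; cat > h.py <<'E'
import numpy as np,cv2
from bench import r
def snap(n,save=None):
    s=r.snapshot(n)
    if save: cv2.imwrite('pics/'+save,s['frame'][:,:,::-1])
    return s
def cloud(s):
    z=s['range_z'];h,w=z.shape
    u,v=np.meshgrid(np.arange(w),np.arange(h))
    p=cv2.undistortPoints(np.stack([u,v],-1).reshape(-1,1,2).astype(np.float32),np.array(s['intrinsics']),np.array(s['dist_coeffs'])).reshape(h,w,2)
    c=np.dstack([p*z[...,None],z])
    W=(c-np.array(s['t']))@np.array(s['R'])
    W[z<=0]=np.nan
    return W
E
python3 - <<'E'
from h import *
for n in('side','top'):
    s=snap(n,n+'0.png');np.savez(n+'0.npz',W=cloud(s),f=s['frame'])
    print(n,-np.array(s['R']).T@s['t'],s['intrinsics'][0])
print(r.sense())
E
```

```text
pics
side [ 51.95509791 706.81169707 826.15465786] [526.69317645   0.         277.83912651]
top [ 373.91754859    5.57989136 1291.45708694] [493.12447242   0.         276.92724408]
{'time': 0.1, 'joint_pos': array([-8.01796059e+01,  7.51330568e+00,  8.53226004e+01, -5.55330447e-04,
        8.72616376e+01, -4.89406764e+00]), 'qd': array([ 0.05519622, -0.04488655, -0.20384013, -0.02498596,  0.07945765,
        0.02930242]), 'joint_efforts': array([-7.89654541e-05, -5.70949602e+01, -5.01944661e+01, -3.12809489e-04,
        8.06347467e-03,  3.43539000e-06]), 'tool_pos': array([ 152.32460833, -579.83130672,  230.32722105]), 'tcp_rot': array([-89.9922308 ,   0.09723538, -75.28550468]), 'ft_force': array([ 0.61133724,  0.1561197 , -0.42572548]), 'wrist_torque': array([ 0.04714067, -0.06395225,  0.05863448]), 'finger_gap': 85.51362995232782}
```

View pics/top0.png

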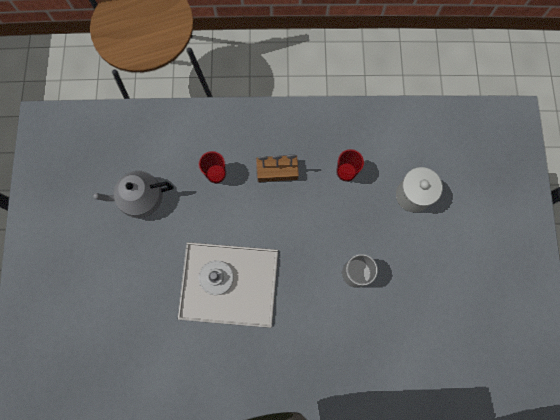

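View pics/side0.png

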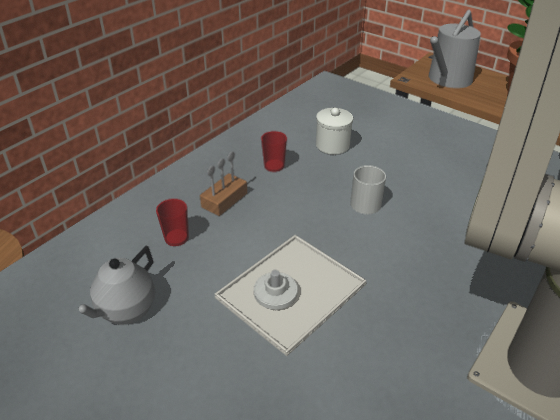

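The top view shows the lids at about pixel (216,277) on the tray, on the robot's left (+y). The tin is at (361,270) on the right, with the glasses, stand, teapot and canister farther out in x. Next I fit centres from the depth.

```bash
python3 - <<'E'
import numpy as np,cv2
from scipy.optimize import least_squares
def circ(P):
    f=lambda q:np.hypot(P[:,0]-q[0],P[:,1]-q[1])-q[2]
    q=least_squares(f,[*np.median(P,0)[:2],35],loss='soft_l1').x
    return q.round(1),len(P)
for n in('top','side'):
    W=np.load(n+'0.npz')['W'].reshape(-1,3);W=W[~np.isnan(W[:,0])]
    d=lambda c,rad,z0,z1:W[(np.hypot(W[:,0]-c[0],W[:,1]-c[1])<rad)&(W[:,2]>z0)&(W[:,2]<z1)]
    if n=='top':
        Wi=np.load('top0.npz')['W'];lid0=Wi[276,216];print(lid0,Wi[270,361],Wi[265,357],Wi[350,250])
        lid=lid0[:2];R=d(Wi[270,361][:2],70,80,100);tin=np.median(R,0)[:2]
    print(n)
    R=d(tin,60,83,97);print('tin',circ(R),np.median(R,0),'minmax mid',(R.min(0)+R.max(0))/2)
    P=d(lid,60,5,100);print('lid hist',np.histogram(P[:,2],bins=range(0,105,5)))
    K=d(lid,60,64,90);print('knob',len(K),(K.min(0)+K.max(0))/2,K.mean(0),K[:,2].max())
    C=d(lid,70,19,32);print('plate',(C.min(0)+C.max(0))/2, circ(C))
    C=d(lid,60,40,50);print('collar',len(C),(C.min(0)+C.max(0))/2)
    for nm,c in(('glass2',None),): pass
Wi=np.load('top0.npz')['W']
for nm,(v,u) in dict(teapot=(188,133),g1=(160,212),g2=(158,349),can=(184,424),stand=(162,277),spoutbase=(190,165)).items(): print(nm,Wi[v,u].round())
E
```

```text
[490.48689097 158.55680964  72.17718445] [ 509.25606465 -211.4818693     5.64866413] [ 522.79674074 -202.0129243     2.71922182] [308.77111693  78.08539342   0.51418313]
top
tin (array([ 501.8, -197.6,   36.4]), 149) [ 505.32822813 -198.6905211    90.37229719] minmax mid [ 502.06658137 -197.71507797   89.51966742]
lid hist (array([  0, 437,  43,   7, 203, 450,  80,  13,  36,  71,   9,   0,   6,
        10,  28,   3,   0,   0,   0,   0]), array([  0,   5,  10,  15,  20,  25,  30,  35,  40,  45,  50,  55,  60,
        65,  70,  75,  80,  85,  90,  95, 100]))
knob 44 [492.14115206 164.96330217  70.95977372] [491.63427249 165.01231249  71.13661873] 77.8978739584676
plate [491.53176503 164.80601482  25.51324349] (array([492.1, 165.7,  33.8]), 720)
collar 107 [491.89838063 164.29897858  45.10159311]
side
tin (array([ 502.4, -195. ,   36.6]), 186) [ 498.88501613 -192.16134312   86.65411758] minmax mid [ 502.6252676  -195.52893254   87.43963274]
lid hist (array([  0, 205,  31,  72, 396, 458,  47,  59,  99,  72,  12,  22,  13,
        29,  31,   1,   0,   0,   0,   0]), array([  0,   5,  10,  15,  20,  25,  30,  35,  40,  45,  50,  55,  60,
        65,  70,  75,  80,  85,  90,  95, 100]))
knob 64 [493.59687937 169.1765612   69.53143623] [492.63631763 169.90902196  69.45572265] 75.00422117836838
plate [493.57802256 167.85380296  25.3651835 ] (array([494.5, 167. ,  35.9]), 890)
collar 171 [493.96489941 168.73308061  44.46064157]
teapot [706. 364. 116.]
g1 [802. 179.  43.]
g2 [ 804. -187.   42.]
can [ 708. -359.  120.]
stand [785.   6.  72.]
spoutbase [720. 301.  43.]
```

>>> move_arm:
  linear:
    - [-0.6,0,0.98]
    - [-0.6,0,0.98]
    - [-0.6,0,0.98]
    - [-0.6,0,0.98]
    - [-0.6,0,0.98]
    - [-0.6,0,0.98]
    - [-0.6,0,0.98]
    - [-0.6,0,0.98]
    - [-0.6,0,0.98]
    - [-0.6,0,0.98]
    - [-0.6,0,0.98]
    - [-0.6,0,0.98]
  twist:
    - [0,-0.836,0]
    - [0,-0.836,0]
    - [0,-0.836,0]
    - [0,-0.836,0]
    - [0,-0.836,0]
    - [0,-0.836,0]
    - [0,-0.836,0]
    - [0,-0.836,0]
    - [0,-0.836,0]
    - [0,-0.836,0]
    - [0,-0.836,0]
    - [0,-0.836,0]
  hand: [0.2,0.2,0.2,0.2,0.2,0.2,0.2,0.2,0.2,0.2,0.2,0.2]

```text
time: 1.1
tool_pos: [391.2, -330.3, 230.2]
tcp_rot: [-89.9, 0.1, 0.2]
ft_force: [-0.7, -0.8, -1.1]
finger_gap: 51.5
```

>>> move_arm:
  linear:
    - [0.335,0,0.98]
    - [0.335,0,0.98]
    - [0.335,0,0.98]
    - [0.335,0,0.98]
    - [0.335,0,0.98]
    - [0.335,0,0.98]
    - [0.335,0,0.98]
    - [0.335,0,0.98]
    - [0.335,0,0.98]
  twist:
    - [0,0,0]
    - [0,0,0]
    - [0,0,0]
    - [0,0,0]
    - [0,0,0]
    - [0,0,0]
    - [0,0,0]
    - [0,0,0]
    - [0,0,0]
  hand: [0.2,0.2,0.2,0.2,0.2,0.2,0.2,0.2,0.2]

```text
time: 1.85
tool_pos: [491.2, -32.2, 230.5]
tcp_rot: [-89.8, 0.1, 0.3]
ft_force: [0.5, -0.1, 0.6]
finger_gap: 51.4
```

>>> move_arm:
  linear:
    - [0,0,0.67]
    - [0,0,0.67]
    - [0,0,0.67]
    - [0,0,0.67]
    - [0,0,0.67]
    - [0,0.3,0.67]
    - [0,0.36,0.67]
    - [0,0.36,0.67]
    - [0,0.36,0.67]
  twist:
    - [0,0,0]
    - [0,0,0]
    - [0,0,0]
    - [0,0,0]
    - [0,0,0]
    - [0,0,0]
    - [0,0,0]
    - [0,0,0]
    - [0,0,0]
  hand: [0.2,0.2,0.2,0.2,0.2,0.2,0.2,0.2,0.2]

```text
time: 2.6
tool_pos: [485.5, 167.6, 116.2]
tcp_rot: [-89.9, 0.7, 0.1]
ft_force: [-1.5, -0.3, -0.5]
finger_gap: 51.3
```

```bash
python3 - <<'E'
from h import *
s=snap('side')
q=r.sense();print(q['tool_pos'],q['tcp_rot'],q['qd'].max())
W=cloud(s)
cv2.imwrite('pics/side1.png',cv2.resize(s['frame'][180:330,190:390,::-1],(800,600),interpolation=cv2.INTER_CUBIC))
E
```

```text
[487.45629713 167.90982828 119.86275198] [-89.8938169    0.47423567   0.12289192] 1.722347362156148
```

View pics/side1.png

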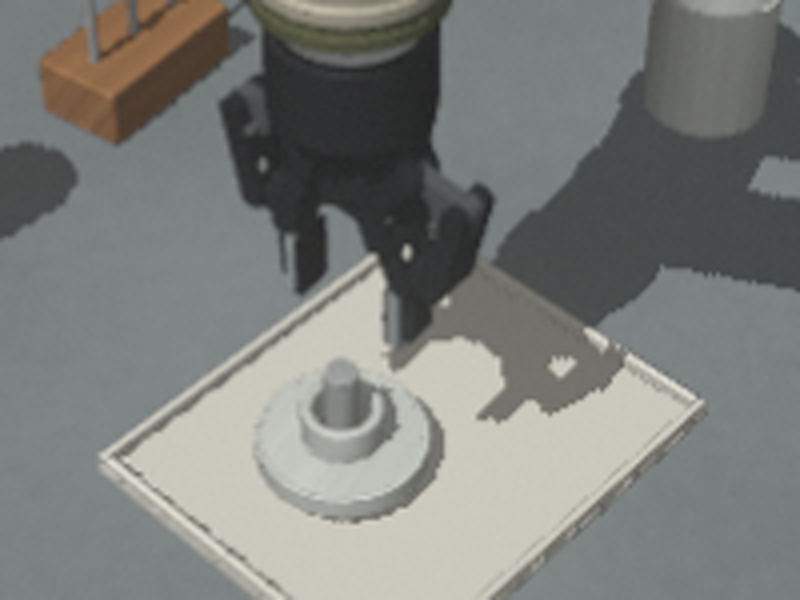

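The crop shows the open fingers right above the knob. The tips are at crop (305,290) and (400,345), the knob top at (342,365). I'll compare this with the projected poses.

```bash
python3 - <<'E'
from h import *
s=snap('side');q=r.sense()
pr=lambda P:cv2.projectPoints(np.float64(P),cv2.Rodrigues(np.array(s['R']))[0],np.array(s['t']),np.array(s['intrinsics']),np.array(s['dist_coeffs']))[0].reshape(-1,2).round(1)
p=q['tool_pos'];print(p,q['tcp_rot'])
print('tips',pr([p+[26,0,4],p-[26,0,-4],p+[0,0,4]]))
print('knob',pr([[492,165,71],[493,168,71]]))
W=cloud(s);Z=W[...,2];D=W.reshape(-1,3)
D=D[(np.hypot(D[:,0]-490,D[:,1]-167)<60)&(D[:,2]>110)&(D[:,2]<138)]
for a in(-1,1):
    F=D[(D[:,0]-488)*a>0];print(len(F),F.min(0),F.max(0))
E
```

```text
[489.63338196 168.35045056 122.87012047] [-89.82385721   0.19220485   0.12838619]
tips [[265.4 246.7]
 [287.2 259. ]
 [276.1 252.8]]
knob [[276.4 271.6]
 [275.1 272.3]]
43 [447.21741399 160.82279511 124.43229232] [460.65024849 180.60838558 137.58720896]
59 [510.95405654 156.13879325 121.2318412 ] [525.22330392 181.23238931 137.54043654]
```

>>> move_arm:
  linear:
    - [0.005,0.1,-0.003]
    - [0.005,0.2,-0.003]
    - [0.005,0.236,-0.003]
    - [0.005,0.236,-0.003]
    - [0.005,0.236,-0.003]
    - [0.005,0.236,-0.003]
    - [0.005,0.236,-0.003]
    - [0.005,0.236,-0.003]
  twist:
    - [0,0,0]
    - [0,0,0]
    - [0,0,0]
    - [0,0,0]
    - [0,0,0]
    - [0,0,0]
    - [0,0,0]
    - [0,0,0]
  hand: [0.2,0.2,0.2,0.2,0.2,0.2,0.2,0.2]

```text
time: 3.37
tool_pos: [492.3, 168.0, 54.1]
tcp_rot: [-89.8, 0.0, 0.1]
ft_force: [-0.8, 0.9, 0.9]
finger_gap: 51.3
```

>>> move_arm:
  linear:
    - [0,0.014,-0.003]
    - [0,0.014,-0.003]
    - [0,0.014,-0.003]
    - [0,0.014,-0.003]
    - [0,0.014,-0.003]
    - [0,0.014,-0.003]
    - [0,0.014,-0.003]
    - [0,0.014,-0.003]
    - [0,0.014,-0.003]
    - [0,0.014,-0.003]
    - [0,0.014,-0.003]
    - [0,0.014,-0.003]
  twist:
    - [0,0,0]
    - [0,0,0]
    - [0,0,0]
    - [0,0,0]
    - [0,0,0]
    - [0,0,0]
    - [0,0,0]
    - [0,0,0]
    - [0,0,0]
    - [0,0,0]
    - [0,0,0]
    - [0,0,0]
  hand: [0.2,0.2,0.0,-0.2,-0.4,-0.5,-0.6,-0.7,-0.8,-0.9,-1,-1]
  force: 60

```text
time: 4.37
tool_pos: [492.5, 167.1, 50.0]
tcp_rot: [-89.8, -0.0, 0.1]
ft_force: [2.4, 0.4, 0.5]
finger_gap: 16.1
```

>>> move_arm:
  linear:
    - [0,0,0]
    - [0,0,0]
    - [0,0,0]
    - [0,0,0]
  twist:
    - [0,0,0]
    - [0,0,0]
    - [0,0,0]
    - [0,0,0]
  hand: [-1,-1,-1,-1]

```text
time: 4.7
tool_pos: [492.6, 167.1, 50.0]
tcp_rot: [-89.8, -0.0, 0.1]
ft_force: [1.9, 0.0, 0.7]
finger_gap: 15.6
```

>>> move_arm:
  linear:
    - [0,-0.02,0]
    - [0,-0.05,0]
    - [0,-0.1,0]
    - [0,-0.16,0]
    - [0,-0.22,0]
    - [0,-0.28,0]
    - [0,-0.34,0]
    - [0,-0.4,0]
    - [0,-0.42,0]
    - [0,-0.42,0]
    - [0,-0.42,0]
    - [0,-0.42,0]
  twist:
    - [0,0,0]
    - [0,0,0]
    - [0,0,0]
    - [0,0,0]
    - [0,0,0]
    - [0,0,0]
    - [0,0,0]
    - [0,0,0]
    - [0,0,0]
    - [0,0,0]
    - [0,0,0]
    - [0,0,0]
  hand: [-1,-1,-1,-1,-1,-1,-1,-1,-1,-1,-1,-1]

```text
time: 5.7
tool_pos: [491.6, 166.5, 174.5]
tcp_rot: [-89.8, 0.1, 0.1]
ft_force: [-0.6, -0.4, -3.2]
finger_gap: 15.3
```

```bash
python3 - <<'E'
from h import *
s=snap('side')
q=r.sense();print(q['tool_pos'],q['tcp_rot'],q['finger_gap'],q['ft_force'])
cv2.imwrite('pics/side2.png',cv2.resize(s['frame'][150:300,190:390,::-1],(800,600),interpolation=cv2.INTER_CUBIC))
E
```

```text
[491.47788771 166.44490505 174.29806978] [-89.81306951   0.14746615   0.12417265] 15.996377591877788 [ 0.11478201 -0.16148968 -3.93621466]
```

View pics/side2.png

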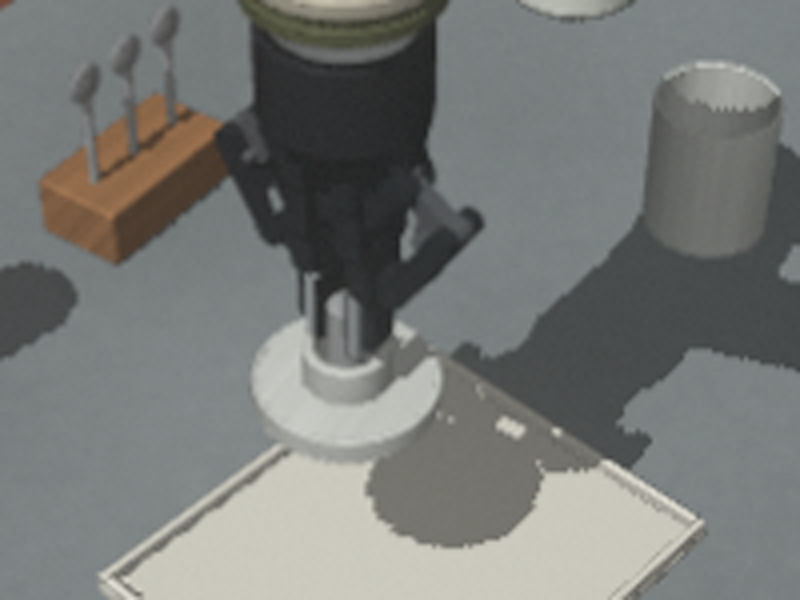

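>>> move_arm:
  linear:
    - [0,0,-0.03]
    - [0,0,-0.08]
    - [0,0,-0.15]
    - [0,0,-0.23]
    - [0,0,-0.31]
    - [0,0,-0.39]
    - [0,0,-0.47]
    - [0,0,-0.55]
    - [0,0,-0.63]
    - [0,0,-0.71]
    - [0,0,-0.79]
    - [0,0,-0.85]
  twist:
    - [0,0,0]
    - [0,0,0]
    - [0,0,0]
    - [0,0,0]
    - [0,0,0]
    - [0,0,0]
    - [0,0,0]
    - [0,0,0]
    - [0,0,0]
    - [0,0,0]
    - [0,0,0]
    - [0,0,0]
  hand: [-1,-1,-1,-1,-1,-1,-1,-1,-1,-1,-1,-1]

```text
time: 6.75
tool_pos: [491.0, -90.8, 172.4]
tcp_rot: [-89.8, 0.2, 0.1]
ft_force: [0.3, 0.4, -2.8]
finger_gap: 16.0
```

>>> move_arm:
  linear:
    - [0,0,-0.06]
    - [0,0,-0.1]
    - [0,0,-0.15]
    - [0,0,-0.2]
    - [0,0,-0.22]
    - [0,0,-0.22]
    - [0,0,-0.22]
    - [0,0,-0.22]
  twist:
    - [0,0,0]
    - [0,0,0]
    - [0,0,0]
    - [0,0,0]
    - [0,0,0]
    - [0,0,0]
    - [0,0,0]
    - [0,0,0]
  hand: [-1,-1,-1,-1,-1,-1,-1,-1]

```text
time: 7.42
tool_pos: [490.9, -156.0, 171.9]
tcp_rot: [-89.8, 0.3, 0.1]
ft_force: [0.9, 0.4, -2.3]
finger_gap: 16.0
```

>>> move_arm:
  linear:
    - [0.01,0,-0.03]
    - [0.02,0,-0.08]
    - [0.038,0,-0.12]
    - [0.038,0,-0.133]
    - [0.038,0,-0.133]
    - [0.038,0,-0.133]
    - [0.038,0,-0.133]
    - [0.038,0,-0.133]
  twist:
    - [0,0,0]
    - [0,0,0]
    - [0,0,0]
    - [0,0,0]
    - [0,0,0]
    - [0,0,0]
    - [0,0,0]
    - [0,0,0]
  hand: [-1,-1,-1,-1,-1,-1,-1,-1]

```text
time: 8.08
tool_pos: [502.3, -195.5, 171.7]
tcp_rot: [-89.8, 0.3, 0.1]
ft_force: [-0.8, -0.1, -3.9]
finger_gap: 15.9
```

```bash
cat > chk.py <<'E'
from h import *
import sys
s=snap('side');q=r.sense();print(q['tool_pos'].round(1),q['tcp_rot'].round(2),q['finger_gap'],q['ft_force'].round(1))
cv2.imwrite('pics/'+sys.argv[1],cv2.resize(s['frame'][100:250,280:480,::-1],(800,600),interpolation=cv2.INTER_CUBIC))
np.savez('last.npz',W=cloud(s),f=s['frame'],**{k:np.array(s[k]) for k in('R','t','intrinsics','dist_coeffs')})
E
python3 chk.py side3.png
```

```text
[ 502.3 -195.5  171.7] [-89.78   0.28   0.12] 15.893676292395044 [-0.4 -0.3 -3.4]
```

View pics/side3.png

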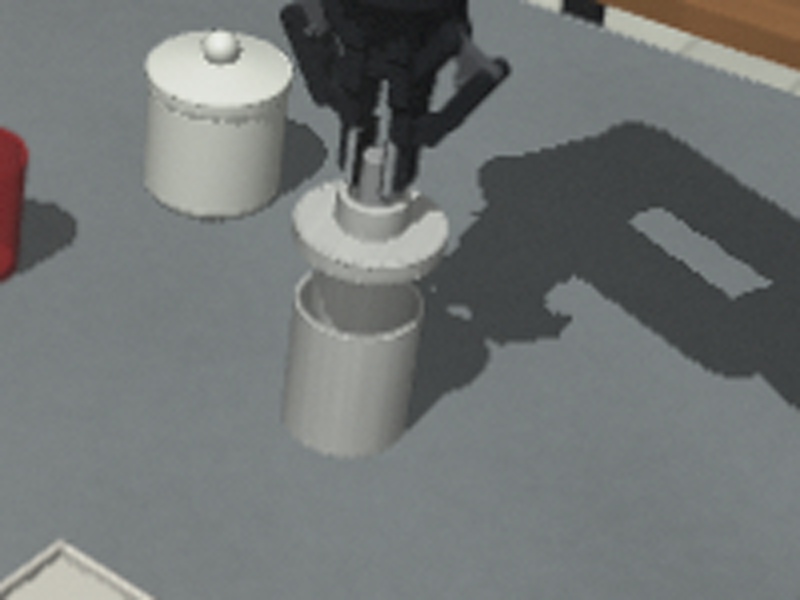

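The crop shows both lids held level above the tin. The cover spans about x 292–450 and the tin rim 294–424. I'll compute the lateral offset from this view.

```bash
python3 - <<'E'
import numpy as np,cv2
from scipy.optimize import least_squares
d=np.load('last.npz');W=d['W'];rv=cv2.Rodrigues(d['R'])[0]
pr=lambda P:cv2.projectPoints(np.float64(P),rv,d['t'],d['intrinsics'],d['dist_coeffs'])[0].reshape(-1,2)
t=np.linspace(0,2*np.pi,361)
def sil(c,parts): # predicted contour extents (convex hull) of discs
    P=np.vstack([np.c_[c[0]+R*np.cos(t),c[1]+R*np.sin(t),0*t+z] for R,z in parts]);return pr(P)
rad=np.hypot(W[...,0]-502,W[...,1]+196)
def ext(m):
    m=cv2.morphologyEx(m.astype(np.uint8),cv2.MORPH_OPEN,np.ones((2,2)));v,u=np.nonzero(m);return u.min()-.5,u.max()+.5,v.max()+.5
cov=(rad<55)&(W[...,2]>131)&(W[...,2]<152); tin=(rad<55)&(W[...,2]>60)&(W[...,2]<93)
print('cover meas',ext(cov),'tin meas',ext(tin))
p=sil((502.3,-195.5),[(44,147.7),(44,134.7)]);print('cover pred@TCP',p.min(0),p.max(0))
for c in((502,-197.6),(502.4,-195.3)):
    p=sil(c,[(38,90),(38,60)]);print('tin pred',c,p.min(0),p.max(0))
print('px per mm x,y,z',(pr([[503,-196,140],[502,-195,140],[502,-196,141]])-pr([[502,-196,140]])).round(2))
def fit(m,R):
    P=W[m];f=lambda q:np.hypot(P[:,0]-q[0],P[:,1]-q[1])-R
    return least_squares(f,[502,-196],loss='soft_l1').x.round(1),len(P)
print('skirt side fit',fit((rad<60)&(rad>38)&(W[...,2]>135)&(W[...,2]<145),44))
print('tin side fit',fit((rad<60)&(rad>34)&(W[...,2]>15)&(W[...,2]<84)&(W[...,1]>-190),38))
f=d['f'];g=cv2.cvtColor(f,cv2.COLOR_RGB2GRAY)
for v in (155,158,161): print(v,g[v,345:400])
for v in (180,190,200): print(v,g[v,345:390])
E
```

```text
cover meas (np.float64(353.5), np.float64(392.5), np.float64(171.5)) tin meas (np.float64(353.5), np.float64(386.5), np.float64(195.5))
cover pred@TCP [352.14331503 143.51561015] [391.43958594 170.25936848]
tin pred (502, -197.6) [352.60434493 164.69965797] [386.20727172 194.30211609]
tin pred (502.4, -195.3) [351.94470436 165.07643995] [385.57132194 194.72215862]
px per mm x,y,z [[-0.38 -0.16]
 [-0.22  0.2 ]
 [ 0.05 -0.36]]
skirt side fit (array([ 501.6, -195.3]), 159)
tin side fit (array([ 502.9, -196.8]), 633)
155 [127 126 128 127 128 126 127 125 139 178 187 190 191 192 194 195 191 192
 191 142 138 143 151 156 158 159 159 159 157 155 152 148 141 131 120 108
  97 102 130 145 185 187 187 188 186 189 176 127 126 126 127 127 122 101
  72]
158 [127 128 128 127 127 127 127 123 113 115 173 190 195 193 192 191 191 191
 192 192 191 166 168 158 158 162 153 152 150 149 143 139 133 124 125 145
 187 188 187 189 189 187 187 186 189 189 174 130 126 121 101  70  70  69
  71]
161 [128 126 128 126 127 127 127 126 125 124 128 134 159 173 188 187 188 192
 193 194 195 195 195 195 194 193 191 192 192 188 188 190 189 186 187 186
 189 187 189 189 187 188 190 189 177 139 104 125 123 102  71  70  70  68
  71]
180 [124 124 124 125 126 126 127 116 113 121 129 134 164 158 145 133 138 140
 112 110 109 108 109 110 110 109 108 105 105 103 100  98  96  95  93  89
  90 110 127 100  81  70  72  70  71]
190 [126 127 127 127 128 126 119 116 124 130 137 138 145 148 150 152 156 156
 154 157 157 159 158 158 157 154 150 149 147 146 141 138 132 127 121 113
 105 101  91  72  72  72  72  71  73]
200 [126 127 127 127 126 120 120 128 132 137 140 146 148 150 151 154 153 153
 156 159 158 154 156 152 150 145 145 144 142 136 133 124 119 113 107  99
  90  76  73  73  74  73  74  80 111]
```

>>> move_arm:
  linear:
    - [0.002,0.02,-0.0035]
    - [0.002,0.04,-0.0035]
    - [0.002,0.07,-0.0035]
    - [0.002,0.09,-0.0035]
    - [0.002,0.1,-0.0035]
    - [0.002,0.11,-0.0035]
    - [0.002,0.11,-0.0035]
    - [0.002,0.11,-0.0035]
  twist:
    - [0,0,0]
    - [0,0,0]
    - [0,0,0]
    - [0,0,0]
    - [0,0,0]
    - [0,0,0]
    - [0,0,0]
    - [0,0,0]
  hand: [-1,-1,-1,-1,-1,-1,-1,-1]

```text
time: 8.8
tool_pos: [502.7, -196.4, 138.6]
tcp_rot: [-89.8, 0.3, 0.1]
ft_force: [-0.1, -0.6, -2.1]
finger_gap: 16.0
```

>>> move_arm:
  linear:
    - [0,0.005,0]
    - [0,0.01,0]
    - [0,0.015,0]
    - [0,0.02,0]
    - [0,0.025,0]
    - [0,0.025,0]
  twist:
    - [0,0,0]
    - [0,0,0]
    - [0,0,0]
    - [0,0,0]
    - [0,0,0]
    - [0,0,0]
  hand: [-1,-1,-1,-1,-1,-1]

```text
time: 9.3
tool_pos: [502.4, -196.3, 130.7]
tcp_rot: [-89.8, 0.3, 0.1]
ft_force: [-0.9, -0.2, -3.3]
finger_gap: 16.0
```

>>> move_arm:
  linear:
    - [0,0.004,0]
    - [0,0.008,0]
    - [0,0.012,0]
    - [0,0.016,0]
    - [0,0.02,0]
    - [0,0.024,0]
    - [0,0.026,0]
    - [0,0.026,0]
  twist:
    - [0,0,0]
    - [0,0,0]
    - [0,0,0]
    - [0,0,0]
    - [0,0,0]
    - [0,0,0]
    - [0,0,0]
    - [0,0,0]
  hand: [-1,-1,-1,-1,-1,-1,-1,-1]

```text
time: 9.97
tool_pos: [502.3, -196.2, 122.6]
tcp_rot: [-89.7, 0.3, 0.1]
ft_force: [-0.5, -0.3, -2.4]
finger_gap: 15.8
```

>>> move_arm:
  linear:
    - [0,0.003,0]
    - [0,0.006,0]
    - [0,0.009,0]
    - [0,0.009,0]
    - [0,0.009,0]
  twist:
    - [0,0,0]
    - [0,0,0]
    - [0,0,0]
    - [0,0,0]
    - [0,0,0]
  hand: [-1,-1,-1,-1,-1]

```text
time: 10.38
tool_pos: [502.6, -196.2, 120.7]
tcp_rot: [-89.8, 0.3, 0.1]
ft_force: [-1.7, 1.0, 5.3]
finger_gap: 15.9
```

>>> move_arm:
  linear:
    - [0,0,0]
    - [0,0,0]
    - [0,0,0]
    - [0,0,0]
    - [0,0,0]
    - [0,0,0]
    - [0,0,0]
    - [0,0,0]
  twist:
    - [0,0,0]
    - [0,0,0]
    - [0,0,0]
    - [0,0,0]
    - [0,0,0]
    - [0,0,0]
    - [0,0,0]
    - [0,0,0]
  hand: [-0.6,-0.5,-0.3,-0.1,0.1,0.4,0.5,0.5]

```text
time: 11.05
tool_pos: [502.6, -196.3, 120.7]
tcp_rot: [-89.8, 0.3, 0.1]
ft_force: [0.5, 0.5, -0.2]
finger_gap: 64.1
```

```bash
python3 chk.py side4.png
```

```text
[ 502.6 -196.3  120.7] [-89.77   0.3    0.13] 64.29467760041844 [-0.2 -0.1 -0.7]
```

View pics/side4.png

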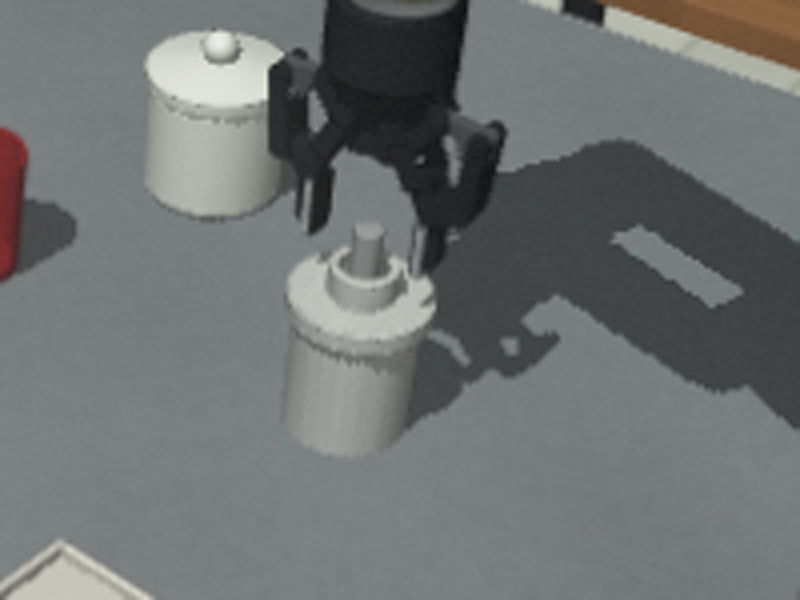

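The crop shows the lids on the tin, level, with the skirt around the rim and the fingers open clear of the knob top (368,230) and the collar. Next is the fingertip height relative to the TCP.

```bash
cat > tip.py <<'E'
import numpy as np
d=np.load('last.npz');W=d['W'];f=d['f'].astype(int)
m=(f.max(-1)<75)&(np.hypot(W[...,0]-502,W[...,1]+196)<65)&(W[...,2]>95)
for a in(-1,1):
    P=W[m&((W[...,0]-502)*a>15)];i=np.argsort(P[:,2])[:25];print(a,np.percentile(P[:,2],[0,1,2,5,10]).round(1),P[i].mean(0).round(1))
h=lambda r0,r1,z0,z1:W[(np.hypot(W[...,0]-502,W[...,1]+196)>=r0)&(np.hypot(W[...,0]-502,W[...,1]+196)<r1)&(W[...,2]>z0)&(W[...,2]<z1)]
print('plate z',np.median(h(25,40,85,108)[:,2]),'knob top',np.percentile(h(0,12,120,150)[:,2],95))
C=h(0,25,108,122);print('collar mid',(C.min(0)+C.max(0))/2)
K=h(0,14,122,150);print('knob mid',(K.min(0)+K.max(0))/2)
E
python3 tip.py
```

```text
-1 [133.1 139.3 143.1 158.3 176.2] [ 458. -192.  139.]
1 [125.1 131.5 135.9 144.  159. ] [ 534.8 -193.2  134.3]
plate z 95.35372699760718 knob top 141.60418940600064
collar mid [ 500.40067767 -194.4885036   115.02675245]
knob mid [ 500.62620435 -193.54683722  132.43943618]
```

>>> move_arm:
  linear:
    - [0,0,0]
    - [0,0.01,0]
    - [0,0.02,0]
    - [0,0.03,0]
    - [0,0.04,0]
    - [0,0.05,0]
    - [0,0.06,0]
    - [0,0.07,0]
    - [0,0.075,0]
    - [0,0.075,0]
    - [0,0.075,0]
    - [0,0.075,0]
  twist:
    - [0,0,0]
    - [0,0,0]
    - [0,0,0]
    - [0,0,0]
    - [0,0,0]
    - [0,0,0]
    - [0,0,0]
    - [0,0,0]
    - [0,0,0]
    - [0,0,0]
    - [0,0,0]
    - [0,0,0]
  hand: [0.5,0.5,0.5,0.5,0.5,0.5,0.5,0.5,0.5,0.5,0.5,0.5]

```text
time: 12.1
tool_pos: [502.6, -196.2, 98.4]
tcp_rot: [-89.8, 0.3, 0.1]
ft_force: [0.4, 0.5, -0.4]
finger_gap: 64.4
```

>>> move_arm:
  linear:
    - [0,0,0]
    - [0,0,0]
    - [0,0,0]
    - [0,0,0]
    - [0,0,0]
    - [0,0,0]
    - [0,0,0]
    - [0,0,0]
  twist:
    - [0,0,0]
    - [0,0,0]
    - [0,0,0]
    - [0,0,0]
    - [0,0,0]
    - [0,0,0]
    - [0,0,0]
    - [0,0,0]
  hand: [0.4,0.3,0.25,0.2,0.15,0.1,0.1,0.1]
  force: 40

```text
time: 12.77
tool_pos: [502.6, -196.2, 98.4]
tcp_rot: [-89.8, 0.3, 0.1]
ft_force: [-0.1, 0.5, 0.3]
finger_gap: 47.0
```

>>> move_arm:
  linear:
    - [0,0,0]
    - [0,0,0]
    - [0,0,0]
    - [0,0,0]
    - [0,0,0]
    - [0,0,0]
    - [0,0,0]
    - [0,0,0]
  twist:
    - [0,0,0]
    - [0,0,0]
    - [0,0,0]
    - [0,0,0]
    - [0,0,0]
    - [0,0,0]
    - [0,0,0]
    - [0,0,0]
  hand: [0.06,0.03,0.0,-0.03,-0.1,-0.2,-0.3,-0.3]

```text
time: 13.43
tool_pos: [502.8, -196.3, 98.7]
tcp_rot: [-89.8, 0.3, 0.1]
ft_force: [-0.9, 1.7, 4.6]
finger_gap: 40.6
```

```bash
python3 chk.py side5.png; python3 tip.py
```

```text
[ 502.8 -196.3   98.7] [-89.79   0.26   0.13] 40.27275509691342 [-1.1  0.2  5.6]
-1 [104.8 111.4 118.4 132.6 150.3] [ 471.6 -190.7  112.2]
1 [ 98.3 112.4 117.1 126.8 141.1] [ 525.9 -189.8  114.8]
plate z 95.34428896387693 knob top 142.36772508120765
collar mid [ 501.98564687 -193.36171419  114.78182255]
knob mid [ 500.53810783 -194.09241378  132.85674216]
```

View pics/side5.png

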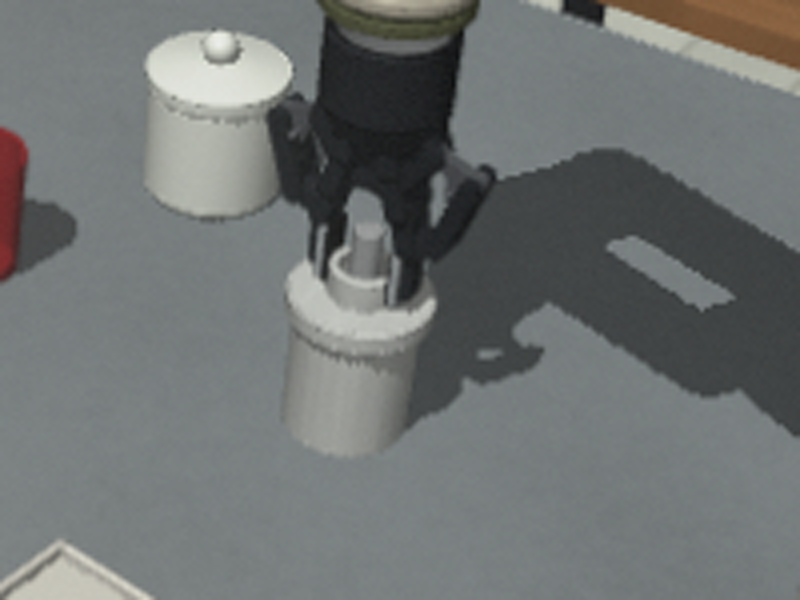

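>>> move_arm:
  linear:
    - [0,-0.005,0]
    - [0,-0.01,0]
    - [0,-0.02,0]
    - [0,-0.03,0]
    - [0,-0.05,0]
    - [0,-0.07,0]
    - [0,-0.09,0]
    - [0,-0.11,0]
    - [0,-0.13,0]
    - [0,-0.15,0]
    - [0,-0.15,0]
    - [0,-0.15,0]
  twist:
    - [0,0,0]
    - [0,0,0]
    - [0,0,0]
    - [0,0,0]
    - [0,0,0]
    - [0,0,0]
    - [0,0,0]
    - [0,0,0]
    - [0,0,0]
    - [0,0,0]
    - [0,0,0]
    - [0,0,0]
  hand: [-0.3,-0.3,-0.3,-0.3,-0.3,-0.3,-0.3,-0.3,-0.3,-0.3,-0.3,-0.3]

```text
time: 14.48
tool_pos: [503.4, -196.6, 144.4]
tcp_rot: [-89.8, 0.2, 0.1]
ft_force: [0.3, 0.7, -1.4]
finger_gap: 40.5
```

>>> move_arm:
  linear:
    - [0,-0.02,0]
    - [0,-0.04,0]
    - [0,-0.07,0]
    - [0,-0.1,0]
    - [0,-0.13,0]
    - [0,-0.16,0]
    - [0,-0.18,0]
    - [0,-0.18,0]
    - [0,-0.18,0]
    - [0,-0.18,0]
    - [0,-0.18,0]
    - [0,-0.18,0]
  twist:
    - [0,0,0]
    - [0,0,0]
    - [0,0,0]
    - [0,0,0]
    - [0,0,0]
    - [0,0,0]
    - [0,0,0]
    - [0,0,0]
    - [0,0,0]
    - [0,0,0]
    - [0,0,0]
    - [0,0,0]
  hand: [-0.3,-0.3,-0.3,-0.3,-0.3,-0.3,-0.3,-0.3,-0.3,-0.3,-0.3,-0.3]

```text
time: 15.48
tool_pos: [503.2, -196.6, 197.6]
tcp_rot: [-89.8, 0.3, 0.1]
ft_force: [-0.6, 1.2, -1.2]
finger_gap: 40.7
```

```bash
python3 chk.py side6.png
```

```text
[ 503.2 -196.7  197.7] [-89.79   0.25   0.13] 40.603573716355676 [-0.5  0.6 -0.8]
```

View pics/side6.png

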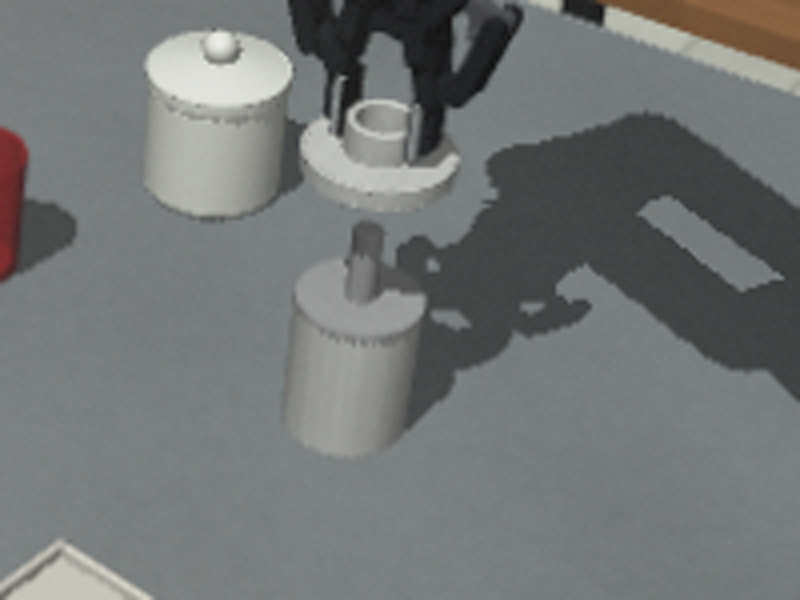

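The cover hangs in the gripper at about (380,150), level to the eye. The inner lid sits on the tin, its knob at (368,230) free below the skirt. One numeric check, then I hand in.

```bash
python3 - <<'E'
from h import *
W=np.load('last.npz')['W'];R=np.hypot(W[...,0]-502,W[...,1]+196)
def tilt(m):
    P=W[m];
    for _ in range(3):
        c=np.linalg.lstsq(np.c_[P[:,:2]-[502,-196],np.ones(len(P))],P[:,2],rcond=None)[0]
        e=np.abs(np.c_[P[:,:2]-[502,-196],np.ones(len(P))]@c-P[:,2]);P=P[e<3]
    return np.degrees(np.arctan(np.hypot(*c[:2]))).round(1),c[2].round(1),len(P)
f=np.load('last.npz')['f'].max(-1)>130
print('flange',tilt((R>13)&(R<33)&(W[...,2]>85)&(W[...,2]<103)),'plate',tilt(f&(R>24)&(R<41)&(W[...,2]>185)&(W[...,2]<206)))
print('collar top',np.nanpercentile(W[f&(R<24)&(W[...,2]>200)&(W[...,2]<225)][:,2],95))
q=r.sense();print(q['finger_gap'],q['tool_pos'])
r.hand_in()
E
```

```text
flange (np.float64(0.2), np.float64(92.4), 257) plate (np.float64(0.6), np.float64(194.3), 203)
collar top 215.8933233772131
40.603573716355676 [ 503.24417574 -196.68955394  197.74128449]
the job is handed in; nothing more can be done
```

I carried both lids by the knob to the tin and lowered them until contact showed on the force sensor. Then I let go of the knob and lifted the cover alone by its collar. I handed in at about 15.5 s with the cover held still at 40 N; no verdict was reported.

- **Inner lid:** its flange measured 0.2° from level. Its height read 92 mm against an expected 94 mm, within the camera's roughly 2 mm calibration, so it looks fully seated.
- **Cover:** the plate measured 0.6° from level and the collar top was at about 216 mm, above the 175 mm needed. The skirt is clear above the knob.
- **Surroundings:** the tin stayed standing. The canister and the part of one glass in the last view looked undisturbed. I didn't check the teapot and the other glass again, but the arm stayed well away from them.
- **Readings that disagreed:**
  - The two cameras differed by 2–4 mm in y, so I aimed by relative offsets and corrected by about 1 mm just above the tin.
  - The finger opening read about 2 mm too small on both grips.

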